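# Shut the marked valve in the gas manifold box

### The arm

A 6-joint arm with a two-finger parallel gripper is mounted at the origin on a cart in front of the work surface, level with it; the furniture and walls round the work are solid. World frame = base frame: x ahead of the robot, y to its left, z up, the work surface at z = 0. Lengths are in m, angles in rad, forces in N, time in s.
With the tool pointing down it reaches from about 0.4 to 0.825 m from the base axis. Payload 7 kg.
Tool frame: the origin (TCP) lies midway between the tips of the shut fingers; the grasp point (between the pads) lies 19 mm behind it; z points along the fingers, y is the line along which they close (so a half turn about z gives the same grasp; the last joint's range is limited). The gripper opens to 88 mm and grips with 3 to 60 N. Pads are 19 mm wide; open, the fingers measure 130 mm over their backs; the gripper's body (78 mm by 193 mm) begins 47 mm behind the grasp point.
Start: joints at [-1.043, 0.359, 0.012, 0, -1.224, -0.288], TCP at [0.16, -0.656, 0.227] pointing down, gripper open.
Joint ranges: [-3.07, 3.07], [-1.43, 2.12], [-1.02, 1.25], [-3.03, 1.67], [-3.05, -0], [-3.03, 3.03]. Speed limits (rad/s): [2.39, 2.39, 3.01, 3.14, 3.14, 3.14].

### API

Orientations are given as [roll, pitch, yaw] about the fixed x, y, z axes, in that order (R = Rz(yaw) Ry(pitch) Rx(roll)).
In Python, from station import arm, grab_frame, camera_params, spot_in gives the robot as it stands.
- The arm moves only by the shell command python3 -m jog 'ROWS' [FORCE]. ROWS is JSON, a list that holds one entry, the list of rows, each a list of 7 numbers: the shift along the tool's x, y, z in mm, then the turn, a rotation vector about the tool's x, y, z in rad, then the finger opening in mm, from 0 to 87.6. In form: [[[x, y, z, wx, wy, wz, fingers], ...]]. A call has 1 to 20 rows; each row is the pose to reach, as a shift and turn from the pose commanded when the call began, along the tool's axes at that moment; what a row does not reach only later rows make up. A row lasts 1/8 s, in which the tool goes at most 62.5 mm and 10.7 degrees, less where a joint would pass 70% of its speed; a pose out of reach is approached as far as the arm can. A call with a gripper value outside its range is refused whole. The fingers move at their own pace and stop on an object; FORCE is the grip in N (left out, the last holds). Time passes only in rows, so rows that repeat a pose let the fingers close. It gives the time, the measured TCP pose, the force, the opening and the grip force at its end, in the units of the state.
- arm.get_state(): the state, without advancing time (a new reading comes with each control period).
- grab_frame(name): name is "scene" or "top" or "wrist"; returns (picture, depth): 480x640x3 uint8, blue, green, red; 480x640 float32, m along the optical axis (not along the pixel's ray), 0 where there is no reading.
- camera_params(name): a dict with "mtx" (3x3 intrinsics, pixels), "R" (3x3) and "t" (3): a world point X has camera coordinates R X + t. Camera axes: x right, y down, z forward; pixel columns grow to the right and rows downward; lengths in m; the calibration is good to about 2 mm. A picture is of the moment at which its call begins: read the wrist's pose just before it. camera_params takes no time and is no camera call; for the wrist camera it gives the pose at the moment of the call.
- arm.job_done(): hands the job in; it is judged then, once.
Trained networks look in the newest picture that a camera, given by its name, has taken for a name from the list of things; names that differ only in an ending like _2 or _b are one class to them, and where a whole thing is asked for, a point or a joint stands for the part that bears it (a point fixed in the world has none). Each returns a list of dicts, best first, with "confidence" (0 to 1); they miss things now and then, are a little off and sometimes report something else, mostly with a low value. They report only what shows in the picture. A call takes as long as a camera call.
- spot_in(query, camera): "uv" ([column, row] in pixels, amid what is visible of it).
The state is a dict: "t": time; "q": joint angles; "qd": joint speeds; "joint_efforts": joint torques, N m; "eef_pos": TCP position; "ee_rot": TCP orientation; "force": force on the tool from outside, world axes, zero at the start; "moment": the same for the moment, N m; "width": finger opening in m; "gripper_force": force on a finger pad.
Only numpy, scipy, OpenCV 4.12 (cv2) and the standard library are available. Lean on these libraries where they do the work, as an engineer would, in place of code of your own. Each camera call takes 0.05 s, during which the arm holds its last target. There are 200 camera calls.

### The job

Push the sheet-metal cover of the grey gas manifold box straight back, away from the robot, all the way to its stop, so that the two valve levers in the front chamber are uncovered. Then push the lever of the marked valve, the one with the large round disc on its stem, a quarter turn clockwise until it is fully shut. This is pushing work with the fingertips, nothing needs picking up: do not lift the cover, leave the other valve open and the loose things round the box where they are, and leave the cover pushed back.

Things in the scene. Friction and masses are not known exactly. Their poses are not given: they have to be found in the camera images.
- manifold: grey steel box fixed on the bench, 275 (x) x 264 (y) x 74 (z) mm; origin at the centre of its underside, x axis from its front (hose connections, robot side) to its rear, y to its left. Front half: open-topped valve chamber. Rear half: closed, deck 62 mm above the bench. Front wall 66 mm high; side and rear walls 74 mm high, the sides guiding the cover along x, the rear stopping it
- cover: loose flat bare steel plate, 135 (x) x 250 (y) x 5 (z) mm, 0.25 to 0.5 kg; origin at the centre of its underside (62 mm above the bench), axes as the box's, 3 mm play to each side wall. It starts over the front chamber (centre at -65 to -45 mm in the box's x) and slides along the box's +x to the rear wall (centre at +66 mm); friction 1 to 4 N
- cover_rib (a point): middle of the upright rib on top of the cover, the place to push it: rib 8 (x) x 130 (y) mm, standing 21 mm above the plate; this point is on the cover's centre, 15 mm above the plate's underside (77 mm above the bench)
- chamber (a point): centre of the valve chamber's floor, 4 mm above the bench; the clear opening runs 66 mm from here to front and rear and 120 mm to each side. A brass pipe 16 mm thick, top 26 mm above the bench, runs along the box's x under each lever; the brass valve body on it, top 31 mm above the bench, reaches 17 mm to front and rear of the stem
- lever_marked (a joint): angle of the marked valve's lever: 0 = open, lever points to the front of the box (its -x); 1.571 = shut, at its stop, lever points to the box's left (+y), after a clockwise turn seen from above. Friction 0.1 N m (some 2 N near the tip); it stays where it is left. Starts at 0 to 0.2
- marked_stem (a point): point on the vertical axis of the marked valve's lever, 45 mm above the bench (the lever's mid height). This valve has a flat disc 38 mm across on its stem (top of the stud on it 58 mm above the bench). It is either the right or the left valve: the stems stand 42 mm before the box's centre, 50 mm right and 45 mm left of its centre line
- marked_tip (a point): end of the marked valve's lever, at mid height, 58 mm from the stem axis. The lever is a straight dark steel bar, 11 mm wide, 14 mm high (38 to 52 mm above the bench)
- lever_plain (a joint): angle of the other valve's lever, same values and directions; starts open (0 to 0.2) and must stay open
- plain_stem (a point): the same stem point of the other valve, which has no disc, only a small 10 mm stud on its stem
- plain_tip (a point): end of the other valve's lever, as for the marked one
- tape_measure: pocket tape measure, 37x71x64 mm, right of the box, loose; origin at the centre of its underside; leave alone
- bolt_m16: hex bolt lying on its side, 29x72x26 mm, right of the box, loose; origin at the centre of its underside; leave alone
- tube_offcut: rusty square tube offcut, 40x64x40 mm, left of the box, loose; origin at the centre of its underside; leave alone
- pliers: pliers lying flat, 66x187x16 mm, left of the box, loose; origin at the centre of its underside; leave alone

How it is judged:
On the way, in this order (a step that is already met when the one before it is completed fails the run):
1. the cover is pushed back to its stop (within 14 mm), lying flat, the marked lever still open (x of cover in the frame of manifold above 0.052 m and z of cover in the frame of manifold between 0.057 and 0.067 m and angle between cover's own z axis and vertical below 0.05 rad and value of joint lever_marked below 0.5 rad), for 0.2 s.
2. the marked lever is fully shut (value of joint lever_marked above 1.47 rad), for 0.2 s.
At the end, for the whole second after the job is handed in: the cover lies flat on the box within 14 mm of its rear stop and at rest, the marked lever is at 1.47 rad or more (within 0.1 rad of its stop), the other lever is below 0.35 rad, and the loose things are within 30 mm of where they stood (x of cover in the frame of manifold above 0.052 m and z of cover in the frame of manifold between 0.057 and 0.067 m and angle between cover's own z axis and vertical below 0.05 rad and value of joint lever_marked above 1.47 rad and value of joint lever_plain below 0.35 rad and linear speed of cover below 0.02 m/s and distance of each of tape_measure, bolt_m16, tube_offcut, pliers from where it was at the start of the episode below 0.03 m); the robot touches nothing.
It fails at once if the cover is lifted more than 12 mm or tipped more than 0.15 rad (z of cover in the frame of manifold above 0.074 m or angle between cover's own z axis and vertical above 0.15 rad).
It fails at once if the other valve is turned past 0.35 rad (value of joint lever_plain above 0.35 rad).
It fails at once if a loose thing beside the box is moved more than 30 mm (distance of any of tape_measure, bolt_m16, tube_offcut, pliers from where it was at the start of the episode above 0.03 m).
It also fails if it takes over 58 s, if anything falls off the work surface, if the arm or the gripper's body presses on something with over 40 N, if the wrist force passes 120 N, or if a joint passes its speed limit or range.

## Working session

There is one attempt and no reset: what is moved stays moved. The work goes in short steps, Python scripts to look and compute and a shell command to move; the robot and the scene stay as the last step left them, time stands still between calls to the robot, and variables do not carry over. Pictures are saved under pics/ and viewed, at most 10 in all, crops included, and the job is handed in when it is done.

```bash
mkdir -p pics; ls; cat > h.py <<'E'
import numpy as np,cv2
from station import arm,grab_frame,camera_params,spot_in
def world(cam,uv,d,p=None):
    p=p or camera_params(cam); K=np.array(p["mtx"]);R=np.array(p["R"]);t=np.array(p["t"])
    c=np.linalg.inv(K)@np.array([uv[0],uv[1],1.0])*d
    return R.T@(c-t)
def atz(cam,uv,z,p=None):
    p=p or camera_params(cam); K=np.array(p["mtx"]);R=np.array(p["R"]);t=np.array(p["t"])
    r=R.T@np.linalg.inv(K)@np.array([uv[0],uv[1],1.0]); o=-R.T@t
    return o+r*(z-o[2])/r[2]
E
python3 - <<'E'
from h import *
s=arm.get_state();print(s["t"],s["eef_pos"],s["ee_rot"],s["width"])
for c in("top","scene"):
    im,d=grab_frame(c);cv2.imwrite(f"pics/{c}0.png",im);np.save(f"{c}0.npy",d)
    for q in ("manifold","cover","cover_rib"):
        for r in spot_in(q,c)[:1]:
            u=r["uv"];dd=d[int(u[1]),int(u[0])];print(c,q,np.round(u),r["confidence"],np.round(world(c,u,dd),3))
E
```

```text
pics
0.0 [ 0.1601876  -0.6552063   0.22562635] [ 3.13992402e+00 -1.58206817e-04 -2.90188665e+00] 0.0879117337162102
top manifold [321. 215.] 0.84 [ 0.465 -0.011  1.005]
top cover [308. 271.] 0.88 [0.497 0.    0.086]
top cover_rib [305. 271.] 0.7 [0.497 0.007 0.077]
scene manifold [302. 230.] 0.72 [ 0.583 -0.     0.063]
scene cover [327. 249.] 0.63 [0.498 0.016 0.067]
scene cover_rib [331. 245.] 0.95 [ 0.495 -0.     0.067]
```

View pics/top0.png

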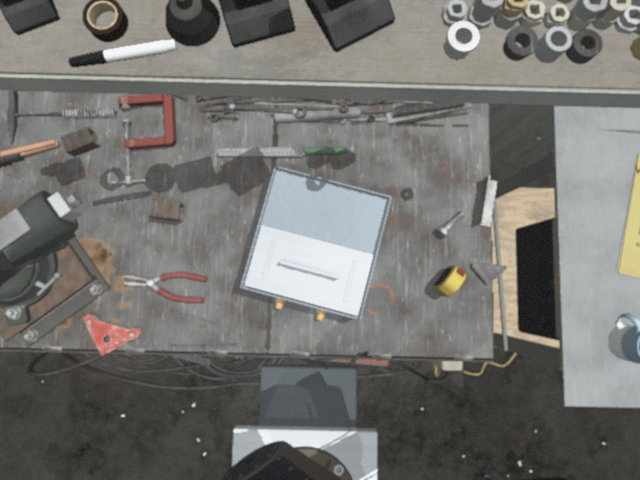

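View pics/scene0.png

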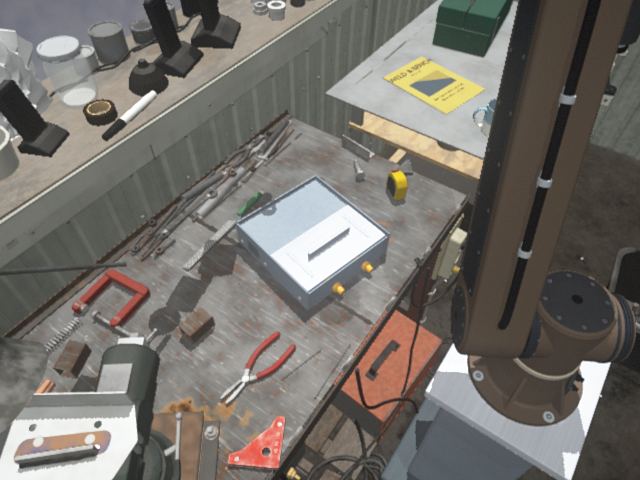

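```bash
python3 - <<'E'
from h import *
d=np.load("top0.npy")
P=camera_params("top")
c=np.array([atz("top",u,.074,P) for u in [(276,168),(391,196),(359,318),(242,289)]])
print(c.round(3)); m=c.mean(0);ax=(c[0]+c[1]-c[2]-c[3]);print("center",m,"yaw",np.arctan2(ax[1],ax[0]),[np.linalg.norm(c[i]-c[(i+1)%4]).round(3) for i in range(4)])
a=np.array([atz("top",u,.083,P) for u in [(278,263),(338,278)]]);print("rib",a.round(3),a.mean(0))
for u in [(300,90),(300,60),(450,250),(300,330)]: print(u,world("top",u,d[u[1],u[0]],P).round(3))
# depth-based box
v,u=np.mgrid[140:340,220:420];D=d[140:340,220:420]
K=np.array(P["mtx"]);R=np.array(P["R"]);t=np.array(P["t"])
X=(np.stack([(u-K[0,2])/K[0,0]*D,(v-K[1,2])/K[1,1]*D,D],-1)-t)@R
k=(X[...,2]>.05)&(X[...,2]<.1)&(D>0)
r=cv2.minAreaRect(X[k][:,:2].astype(np.float32)*1000);print(r)
E
```

```text
[[ 0.719  0.077  0.074]
 [ 0.663 -0.174  0.074]
 [ 0.401 -0.108  0.074]
 [ 0.456  0.14   0.074]]
center [ 0.55953938 -0.01652674  0.074     ] yaw -0.2404283801368472 [np.float64(0.257), np.float64(0.271), np.float64(0.254), np.float64(0.271)]
rib [[ 0.512  0.065  0.083]
 [ 0.483 -0.062  0.083]] [0.49752915 0.00134764 0.083     ]
(300, 90) [0.724 0.013 0.446]
(300, 60) [0.755 0.014 0.467]
(450, 250) [ 0.556 -0.324 -0.   ]
(300, 330) [0.366 0.017 0.001]
((561.890625, -13.928451538085938), (264.2752990722656, 275.3932189941406), 76.31140899658203)
```

```bash
cat >> h.py <<'E'
from scipy.spatial.transform import Rotation as Ro
C=np.array([.562,-.014]);YAW=-.239
def box2w(x,y): return C+np.array([np.cos(YAW)*x-np.sin(YAW)*y,np.sin(YAW)*x+np.cos(YAW)*y])
def w2box(p): d=np.array(p[:2])-C; return np.array([np.cos(YAW)*d[0]+np.sin(YAW)*d[1],-np.sin(YAW)*d[0]+np.cos(YAW)*d[1]])
def shift(p,yaw):
    s=arm.get_state();R=Ro.from_euler("xyz",s["ee_rot"]);T=Ro.from_euler("xyz",[np.pi,0,yaw])
    print("t",round(s["t"],2),"box",w2box(s["eef_pos"]).round(4),"z",round(s["eef_pos"][2],4),"shift",(R.inv().apply(np.array(p)-s["eef_pos"])*1000).round(1),"rot",(R.inv()*T).as_rotvec().round(3))
E
python3 - <<'E'
from h import *
shift([*box2w(-.095,0),.15],np.pi+YAW)
E
```

```text
t 0.4 box [-0.2384 -0.7185] z 0.2264 shift [-458.3  571.6   76.5] rot [ 0.    -0.     0.479]
```

```bash
python3 -m jog '[[[-30,38,0,0,0,0.03,0],[-70,88,0,0,0,0.07,0],[-115,143,0,0,0,0.12,0],[-153,191,0,0,0,0.16,0],[-191,238,0,0,0,0.2,0],[-229,286,0,0,0,0.24,0],[-267,333,0,0,0,0.28,0],[-305,381,0,0,0,0.32,0],[-343,429,0,0,0,0.36,0],[-382,476,0,0,0,0.4,0],[-420,524,20,0,0,0.44,0],[-445,555,40,0,0,0.47,0],[-458,572,60,0,0,0.479,0],[-458,572,77,0,0,0.479,0],[-458,572,77,0,0,0.479,0]]]'
python3 - <<'E'
from h import *
shift([*box2w(-.095,0),.073],np.pi+YAW)
im,d=grab_frame("wrist");P=camera_params("wrist");cv2.imwrite("pics/w1.png",im)
for q in ("cover_rib","cover"):
    for r in spot_in(q,"wrist")[:1]:
        u=r["uv"];w=world("wrist",u,d[int(u[1]),int(u[0])],P);print(q,np.round(u),r["confidence"],w.round(3),w2box(w).round(3))
E
```

```text
t: 2.28
eef_pos: [0.4685, 0.0087, 0.1486]
ee_rot: [-3.14, -0.002, 2.903]
force: [-1.1, 1.3, 0.0]
width: 0.0006
gripper_force: 0.0
t 2.27 box [-0.0962 -0.    ] z 0.1486 shift [-1.4  0.2 75.6] rot [-0.001 -0.002  0.   ]
cover_rib [321. 247.] 0.74 [0.47  0.007 0.068] [-0.094 -0.001]
cover [324. 246.] 0.55 [0.47  0.009 0.068] [-0.095  0.001]
```

View pics/w1.png

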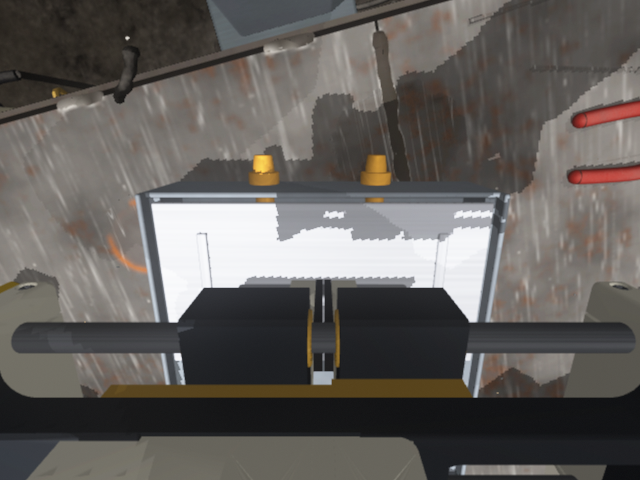

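```bash
python3 - <<'E'
from h import *
P=camera_params("wrist");K=np.array(P["mtx"]);R=np.array(P["R"]);t=np.array(P["t"])
for n,x,y,z in [("ribL",-.065,.065,.088),("ribR",-.065,-.065,.088),("ribLbot",-.069,.065,.067),("wallFL",-.137,.132,.074),("wallFR",-.137,-.132,.074),("tcp",-.096,0,.149)]:
    c=K@(R@np.array([*box2w(x,y),z])+t);print(n,(c[:2]/c[2]).round())
print((-R.T@t).round(3))
E
```

```text
ribL [412. 292.]
ribR [233. 292.]
ribLbot [406. 275.]
wallFL [511. 190.]
wallFR [134. 190.]
tcp [323. 290.]
[0.393 0.027 0.309]
```

```bash
python3 -m jog '[[[0,0,40,0,0,0,0],[0,0,65,0,0,0,0],[0,0,75,0,0,0,0],[0,0,75,0,0,0,0],[-10,0,75,0,0,0,0],[-18,0,75,0,0,0,0],[-26,0,75,0,0,0,0],[-34,0,75,0,0,0,0],[-42,0,75,0,0,0,0]]]'
```

```text
t: 3.55
eef_pos: [0.5096, -0.0016, 0.0747]
ee_rot: [-3.141, -0.002, 2.902]
force: [-6.3, 1.1, 4.3]
width: 0.0004
gripper_force: 3.1
```

```bash
python3 -m jog '[[[-10,0,0,0,0,0,0],[-20,0,0,0,0,0,0],[-30,0,0,0,0,0,0],[-40,0,0,0,0,0,0],[-50,0,0,0,0,0,0],[-60,0,0,0,0,0,0],[-70,0,0,0,0,0,0],[-80,0,0,0,0,0,0],[-85,0,0,0,0,0,0],[-90,0,0,0,0,0,0],[-90,0,0,0,0,0,0]]]'
python3 - <<'E'
from h import *
shift([*box2w(.052,0),.073],np.pi+YAW)
E
```

```text
t: 4.92
eef_pos: [0.5978, -0.0228, 0.0745]
ee_rot: [-3.141, 0.0, 2.902]
force: [-1.7, -0.6, -0.1]
width: 0.0003
gripper_force: 0.4
t 4.92 box [ 0.0369 -0.0001] z 0.0745 shift [-15.1   0.1   1.5] rot [-0.     0.    -0.001]
```

```bash
python3 -m jog '[[[-4,0,0,0,0,0,0],[-8,0,0,0,0,0,0],[-11,0,0,0,0,0,0],[-14,0,0,0,0,0,0],[-14,0,0,0,0,0,0]]]'
python3 - <<'E'
from h import *
im,d=grab_frame("top");P=camera_params("top");cv2.imwrite("pics/t1.png",cv2.resize(im[140:340,220:420],(600,600),interpolation=2))
im,d=grab_frame("scene");cv2.imwrite("pics/s1.png",cv2.resize(im[150:330,200:420],(733,600),interpolation=2))
E
```

```text
t: 5.55
eef_pos: [0.6115, -0.0259, 0.0744]
ee_rot: [-3.142, 0.0, 2.902]
force: [-1.2, 0.5, -0.8]
width: 0.0004
gripper_force: 0.7
```

View pics/s1.png

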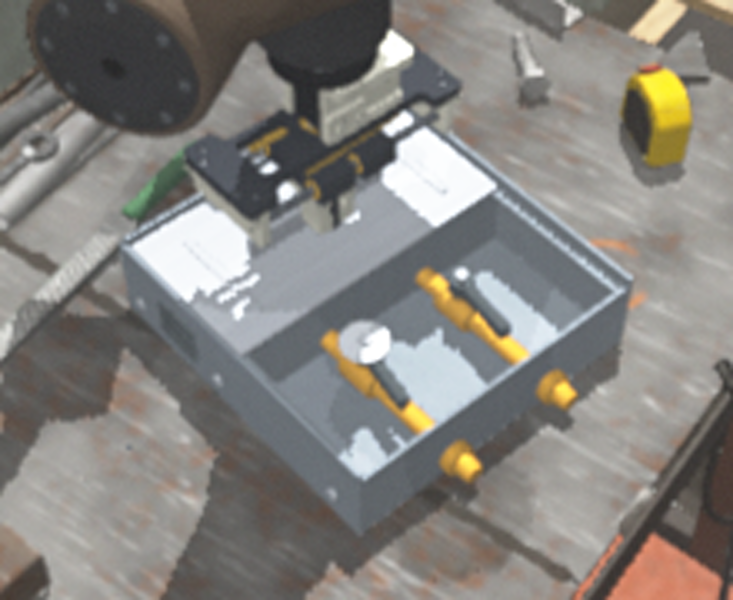

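The cover is nearly fully back. The disc (at about 365,342 in the crop) is on the left valve, so that one is marked, and both levers point forward. Next I'll feel for the stop.

```bash
python3 -m jog '[[[-2,0,0,0,0,0,0],[-4,0,0,0,0,0,0],[-4,0,0,0,0,0,0]]]'; python3 -m jog '[[[-2,0,0,0,0,0,0],[-4,0,0,0,0,0,0],[-4,0,0,0,0,0,0]]]'
```

```text
t: 6.02
eef_pos: [0.6116, -0.026, 0.0745]
ee_rot: [-3.141, -0.006, 2.902]
force: [-15.4, 8.2, 11.8]
width: 0.0003
gripper_force: 8.7
t: 6.4
eef_pos: [0.6116, -0.0261, 0.0745]
ee_rot: [-3.14, -0.012, 2.902]
force: [-30.7, 17.0, 24.9]
width: 0.0004
gripper_force: 16.9
```

```bash
python3 -m jog '[[[10,0,0,0,0,0,0],[20,0,0,0,0,0,0],[20,0,-60,0,0,0,0],[60,0,-100,0,0,0,0],[110,0,-100,0,0,0,0],[140,0,-100,0,0,0,0],[140,0,-100,0,0,0,0]]]'
python3 - <<'E'
from h import *
print(arm.get_state()["q"].round(2))
shift([*box2w(-.095,.022),.12],YAW+np.pi/2);shift([*box2w(-.095,.022),.12],YAW-np.pi/2)
im,d=grab_frame("wrist");P=camera_params("wrist");cv2.imwrite("pics/w2.png",im)
im2,d2=grab_frame("top");cv2.imwrite("pics/t2.png",im2)
for c,D,PP in (("wrist",d,P),("top",d2,camera_params("top"))):
  for q in ("cover_rib","marked_stem","marked_tip","plain_stem","plain_tip"):
    for r in spot_in(q,c)[:1]:
        u=r["uv"];w=atz(c,u,{"cover_rib":.088}.get(q,.052),PP);print(c,q,np.round(u),r["confidence"],w2box(w).round(3))
E
```

```text
t: 7.28
eef_pos: [0.4818, 0.0056, 0.1754]
ee_rot: [3.14, 0.002, 2.903]
force: [1.2, 0.1, -0.1]
width: 0.0004
gripper_force: 0.0
[ 0.42  0.08 -0.48  0.   -1.01 -2.23]
t 7.28 box [-0.0826  0.0001] z 0.1754 shift [12.5 21.9 55.4] rot [0.003 0.    1.572]
t 7.28 box [-0.0826  0.0001] z 0.1754 shift [12.5 21.9 55.4] rot [-0.     0.003 -1.57 ]
wrist cover_rib [323. 378.] 0.71 [0.045 0.001]
wrist marked_stem [370. 243.] 0.91 [-0.069  0.043]
wrist marked_tip [375. 265.] 0.91 [-0.048  0.047]
wrist plain_stem [270. 240.] 0.58 [-0.072 -0.046]
wrist plain_tip [271. 254.] 0.95 [-0.059 -0.046]
top marked_stem [359. 258.] 0.4 [-0.011 -0.1  ]
```

View pics/w2.png

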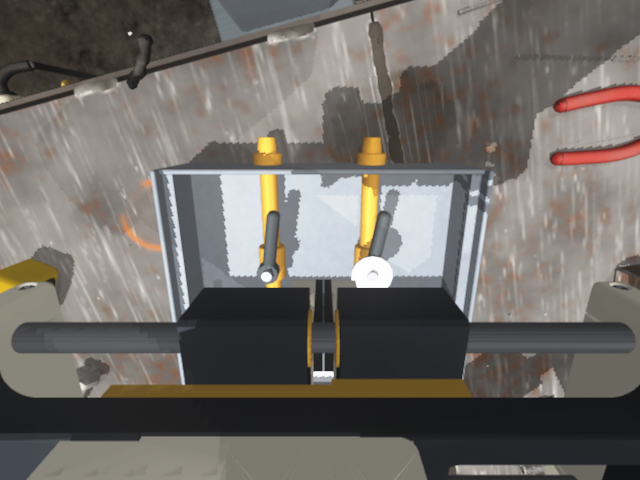

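```bash
python3 -m jog '[[[4,8,0,0,0,-0.1,0],[8,15,0,0,0,-0.27,0],[8,25,0,0,0,-0.44,0],[8,25,0,0,0,-0.61,0],[8,25,10,0,0,-0.78,0],[8,25,20,0,0,-0.95,0],[8,25,30,0,0,-1.12,0],[8,25,40,0,0,-1.29,0],[8,25,50,0,0,-1.46,0],[8,25,55,0,0,-1.57,0],[8,25,55,0,0,-1.57,0]]]'
python3 - <<'E'
from h import *
shift([*box2w(-.09,.025),.043],YAW-np.pi/2)
im,d=grab_frame("wrist");P=camera_params("wrist");cv2.imwrite("pics/w3.png",im)
E
```

```text
t: 9.25
eef_pos: [0.4809, 0.0315, 0.1192]
ee_rot: [3.141, -0.001, -1.812]
force: [0.1, 0.1, 0.0]
width: 0.0006
gripper_force: 0.0
t 9.25 box [-0.0896  0.025 ] z 0.1192 shift [-0.   0.4 76.2] rot [ 0.001 -0.001 -0.002]
```

View pics/w3.png

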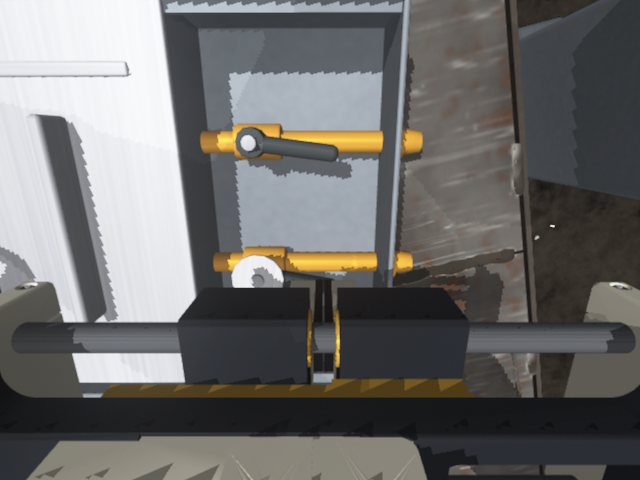

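```bash
python3 - <<'E'
from h import *
print([w2box(atz("wrist",u,z)).round(4) for u,z in [((259,281),.056),((248,143),.058),((335,153),.052),((404,5),.074),((166,5),.067),((323,272),.052)]])
E
```

```text
[array([-0.0416,  0.0452]), array([-0.0407, -0.0506]), array([-0.0959, -0.044 ]), array([-0.1308, -0.1202]), array([-0.0032, -0.1228]), array([-0.0878,  0.04  ])]
```

```bash
python3 -m jog '[[[0,0,35,0,0,0,0],[0,0,60,0,0,0,0],[0,0,76,0,0,0,0],[0,0,76,0,0,0,0]]]' && python3 -m jog '[[[-6,3,0,0,0,0,0],[-11.5,5.5,0,0,0,0,0],[-17,6.5,0,0,0,0,0],[-23,7,0,0,0,0,0],[-29,6,0,0,0,0,0],[-35.5,5,0,0,0,0,0],[-35.5,5,0,0,0,0,0]]]'
```

```text
t: 9.8
eef_pos: [0.4806, 0.0313, 0.0429]
ee_rot: [3.14, -0.001, -1.813]
force: [-0.1, -0.1, -0.4]
width: 0.0006
gripper_force: 0.0
t: 10.68
eef_pos: [0.4849, 0.0679, 0.0434]
ee_rot: [-3.142, 0.0, -1.81]
force: [0.3, -0.1, -0.4]
width: 0.0005
gripper_force: 0.5
```

Contact looks plausible with low force, so I'll continue the arc and then check.

```bash
python3 -m jog '[[[-5.5,-3.5,0,0,0,0,0],[-10.5,-7.5,0,0,0,0,0],[-15,-12,0,0,0,0,0],[-18.5,-16.5,0,0,0,0,0],[-21,-21.5,0,0,0,0,0],[-23,-26.5,0,0,0,0,0],[-23,-26.5,0,0,0,0,0]]]'
python3 - <<'E'
from h import *
shift([*box2w(-.0685,.0835),.043],YAW-np.pi/2)
im,d=grab_frame("scene");cv2.imwrite("pics/s3.png",cv2.resize(im[190:310,240:400],(800,600),interpolation=2))
E
```

```text
t: 11.55
eef_pos: [0.5168, 0.0837, 0.0436]
ee_rot: [-3.141, 0.001, -1.811]
force: [-1.0, -0.4, -0.2]
width: 0.0005
gripper_force: 0.2
t 11.55 box [-0.0671  0.0842] z 0.0436 shift [0.7 1.4 0.6] rot [-0.001  0.001 -0.001]
```

View pics/s3.png

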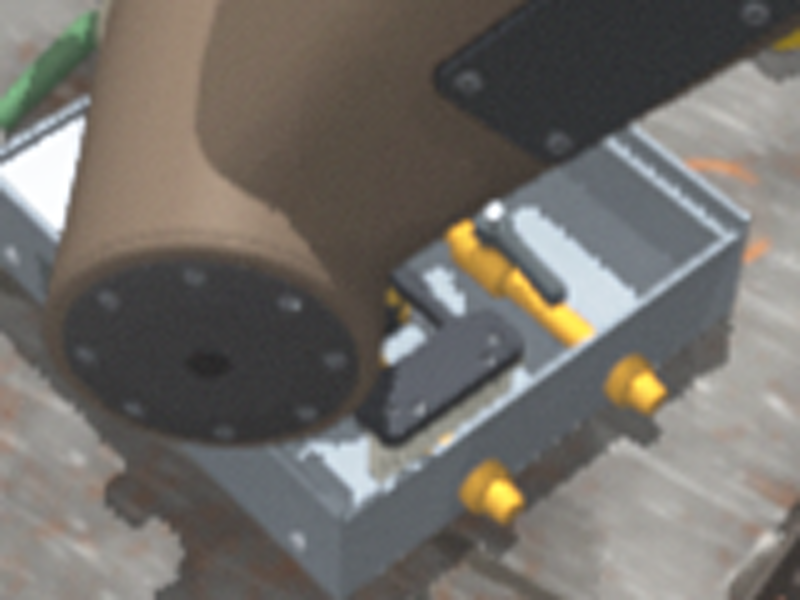

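The arm hides the marked lever in this view, and the plain lever looks undisturbed. I'll push on in small steps until I feel the stop.

```bash
python3 -m jog '[[[0,-2,0,0,0,0,0],[0,-4,0,0,0,0,0],[0,-4,0,0,0,0,0]]]';python3 -m jog '[[[0,-2,0,0,0,0,0],[0,-4,0,0,0,0,0],[0,-4,0,0,0,0,0]]]'
```

```text
t: 11.98
eef_pos: [0.5202, 0.0826, 0.0437]
ee_rot: [-3.141, 0.0, -1.811]
force: [-0.5, 0.7, -1.2]
width: 0.0006
gripper_force: 0.3
t: 12.35
eef_pos: [0.5207, 0.0822, 0.0435]
ee_rot: [3.137, -0.0, -1.811]
force: [-16.8, 13.6, 12.7]
width: 0.0003
gripper_force: 10.2
```

```bash
python3 -m jog '[[[0,10,0,0,0,0,0],[0,22,0,0,0,0,0],[0,22,-40,0,0,0,0],[0,22,-90,0,0,0,0],[50,22,-130,0,0,0,0],[-40,22,-150,0,0,0,0],[-90,22,-150,0,0,0,0],[-90,22,-150,0,0,0,0]]]'
python3 - <<'E'
from h import *
im,d=grab_frame("wrist");P=camera_params("wrist");cv2.imwrite("pics/w4.png",im)
E
```

```text
t: 13.35
eef_pos: [0.5244, 0.1765, 0.194]
ee_rot: [-3.14, 0.001, -1.809]
force: [-0.9, -1.4, -1.0]
width: 0.0006
gripper_force: 0.0
```

View pics/w4.png

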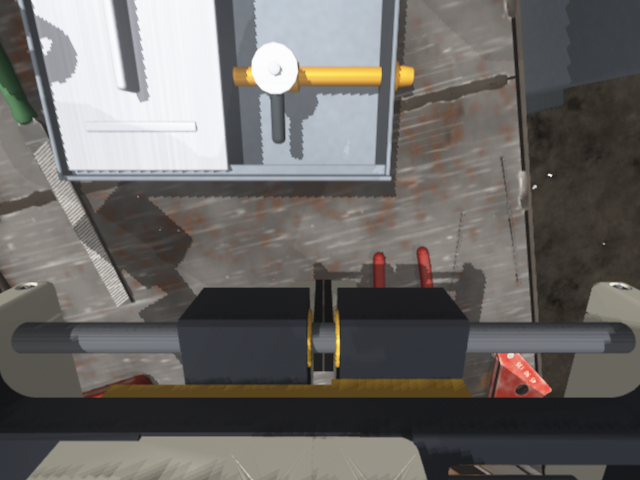

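The marked lever now points left, with the stud at (276,69) and the tip at (279,142). The cover is back against the rear wall. I'll compute the lever angle and the cover position.

```bash
python3 - <<'E'
from h import *
a=w2box(atz("wrist",(274.5,69),.058));b=w2box(atz("wrist",(279,140),.052));e=w2box(atz("wrist",(285.5,125),.052));f=w2box(atz("wrist",(271.5,125),.052))
print(a,b,(e+f)/2,[np.arctan2(q[1]-.045,-(q[0]+.042)).round(3) for q in(b,(e+f)/2)])
print("cover front", w2box(atz("wrist",(227,150),.067)))
im=cv2.imread("pics/w4.png")[20:190,200:320];cv2.imwrite("pics/w4c.png",cv2.resize(im,None,fx=3.5,fy=3.5,interpolation=2))
E
```

```text
[-0.04133991  0.04603339] [-0.04211203  0.10019948] [-0.04214796  0.08799287] [np.float64(1.569), np.float64(1.567)]
cover front [-0.00089753  0.10795828]
```

View pics/w4c.png

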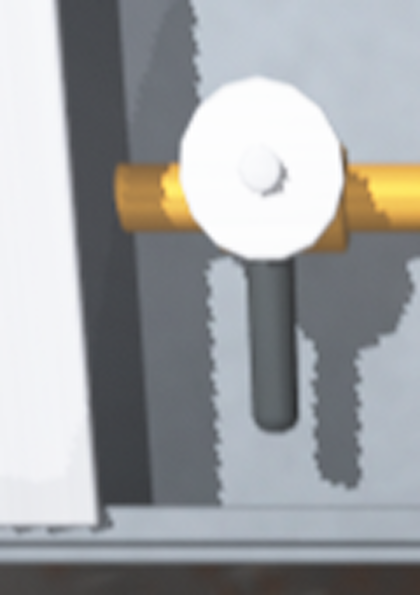

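The crop shows the lever at about 1.57 rad. The cover's front edge is at −1 mm in the box's x, which puts its centre at about +66 mm, at the stop. Handing in.

```bash
python3 -c "
from station import arm
print(arm.job_done())"
```

```text
the job is handed in; nothing more can be done
None
```

The job is handed in (no verdict came back): the cover is pushed back to its stop, the marked left valve is shut (about 1.57 rad in the last picture), the right valve stayed open, and the arm went nowhere near the loose things.

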